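# Put a delivered stack of packs away into the stock trays

## Robot

A 6-joint arm with a two-finger parallel gripper is mounted at the origin on the work surface. World frame = base frame: x ahead of the robot, y to its left, z up, the work surface at z = 0. Lengths are in m, angles in rad, forces in N, time in s.
With the tool pointing down it reaches from about 0.35 to 0.775 m from the base axis. Payload 7.3 kg.
Tool frame: the origin (TCP) lies midway between the tips of the shut fingers; the grasp point (between the pads) lies 19 mm behind it (env.grip_point_offset is the distance from the TCP to the grasp point, in m); z points along the fingers, y is the direction in which the jaws open and shut (so a half turn about z gives the same grasp; the last joint's range is limited). The gripper opens to 92 mm and grips with 3 to 60 N. Pads are 19 mm wide; open, the fingers measure 130 mm over their backs; the gripper's body (75 mm by 190 mm) begins 47 mm behind the grasp point.
Start: joints at [-1.385, 0.342, 1.524, -0, 1.275, -0.146], TCP at [0.171, -0.496, 0.227] pointing down, gripper open.
Joint ranges: [-2.53, 2.53], [-0.77, 2.02], [0.04, 2.7], [-1, 4.14], [0.28, 2.66], [-3.11, 3.11]. Speed limits (rad/s): [2.57, 2.57, 3.14, 3.14, 3.14, 3.14].

## Interface

Orientations are given as a rotation vector (axis times angle).
In Python, from bench import env gives the robot as it stands. The module is installed in compiled form; this text tells all that it offers.
- The arm moves only by the tool drive_tool, never from a script. Its argument "series" is one flat list of numbers, 4 for each row, row after row: the shift along the tool's x, y, z in mm, then the turn about the tool's z in degrees. In form: [x, y, z, spin, x, y, z, spin, ...]. A call has 1 to 8 rows; each row shifts and turns the commanded pose from where the row before left it, along the tool's axes as they then stand; what a row does not reach is not made up. A row lasts 1/8 s, in which the tool goes at most 62.5 mm and 10.7 degrees, less where a joint would pass 70% of its speed; a pose out of reach is approached as far as the arm can. A call is refused whole if a number of a shift passes 62.5 or a number of a turn 10.7, either way. A call with a gripper value outside its range is refused whole. "fingers" is the opening in per cent of the stroke, from 0 (shut) to 100 (fully open), set as the call begins (left out, the last holds). The fingers move at their own pace and stop on an object; "grip_force" is the grip in N (left out, the last holds). Time passes only in rows, so rows that do not move let the fingers close. It gives the time, the measured TCP pose, the force and the opening at its end, in the units of the state.
- env.observe(): the state, without advancing time (a new reading comes with each control period).
- env.grab_frame(name): name is "side" or "top" or "wrist"; returns the picture (420x560x3 uint8, red, green, blue); there is no depth.
- env.camera_info(name): a dict with "camera_matrix" (3x3 intrinsics, pixels), "xyz" and "attitude" of the camera in the world. Camera axes: x right, y up, looking along -z (the intrinsics and any distortion apply to the point x, -y, -z); pixel columns grow to the right and rows downward; lengths in m; the calibration is good to about 2 mm. A picture is of the moment at which its call begins: read the wrist's pose just before it. camera_info takes no time and is no camera call; for the wrist camera it gives the pose at the moment of the call.
- env.finish_job(): hands the job in, once; it reports no verdict.
The state is a dict: "time_s": time; "qpos": joint angles; "joint_velocities": joint speeds; "effort": joint torques, N m; "tcp_pos": TCP position; "tool_rot": TCP orientation; "force": force on the tool from outside, world axes, zero at the start; "wrist_torque": the same for the moment, N m; "opening": finger opening in m.
Only numpy, scipy, OpenCV 4.12 (cv2) and the standard library are available. Lean on these libraries where they do the work, as an engineer would, in place of code of your own. Each camera call takes 0.05 s, during which the arm holds its last target. There are 200 camera calls.

## Task

Put the delivered stack on the pharmacy counter away: take the packs off one at a time from the top down (jar, long narrow carton, small flat carton, large flat carton) and set each one down, not dropped, in the empty front bay of the grey tray that holds stock of the same kind, in front of the old stock. Each must lie flat on the tray's floor inside the lips, cartons lengthwise and the glass jar upright on its base. Keep the jar upright throughout, and do not shift or knock over the pill bottle and the card terminal.

Things in the scene. Friction and masses are not known exactly. Their poses are not given: they have to be found in the camera images.
- jar: Ointment jar, amber glass with a white screw lid, round, 40 mm diameter, 30 mm high, upright on top of the stack (its base about 76 mm above the counter). Origin: centre of its underside; z up. About 75 g.
- tube_carton: Long narrow card carton lying flat, 124 mm long (x), 38 mm wide (y), 32 mm high (z); second from the top, under the jar (its underside about 44 mm above the counter). Origin: centre of its underside. White card with a grey-teal band at one end, like all the cartons. About 65 g.
- medium_carton: Small flat card carton, 84 mm long (x), 48 mm wide (y), 20 mm high (z); third from the top (its underside about 24 mm above the counter). Origin: centre of its underside. About 45 g.
- large_carton: Large flat card carton, 108 mm long (x), 62 mm wide (y), 24 mm high (z); at the bottom of the stack, on the counter. Origin: centre of its underside. About 80 g. The four packs lie loosely on one another, roughly centred and up to about 0.1 rad askew.
- jar_lane: Fixed grey stock tray. Origin: on the counter under the centre of its free bay; x along the tray to the old stock at the back, y across, z up. Floor 3 mm above the counter; lips 5 mm above that, 3 mm thick. For the jar: free bay 56 x 56 mm inside; behind it two jars of the same kind in a row, 33 mm high over the counter, starting 28 mm from the origin.
- tube_lane: Fixed grey stock tray. Origin: on the counter under the centre of its free bay; x along the tray to the old stock at the back, y across, z up. Floor 3 mm above the counter; lips 5 mm above that, 3 mm thick. For the long narrow carton: free bay 140 mm long (x) and 54 mm wide (y) inside; behind it one such carton lying flat, 35 mm high over the counter, starting 70 mm from the origin.
- medium_lane: Fixed grey stock tray. Origin: on the counter under the centre of its free bay; x along the tray to the old stock at the back, y across, z up. Floor 3 mm above the counter; lips 5 mm above that, 3 mm thick. For the small flat carton: free bay 100 mm long (x) and 64 mm wide (y) inside; behind it two such cartons, one on the other, 43 mm high over the counter, starting 50 mm from the origin.
- large_lane: Fixed grey stock tray. Origin: on the counter under the centre of its free bay; x along the tray to the old stock at the back, y across, z up. Floor 3 mm above the counter; lips 5 mm above that, 3 mm thick. For the large flat carton: free bay 124 mm long (x) and 78 mm wide (y) inside; behind it two such cartons, one on the other, 51 mm high over the counter, starting 62 mm from the origin.
- pill_bottle: Bystander: loose amber glass pill bottle with a white cap, 46 mm diameter, 70 mm high, standing on the counter in the row nearest the robot. Origin: centre of its underside. Leave it where it stands.
- card_terminal: Bystander: loose black card payment terminal, about 158 mm long (x), 76 mm wide (y), 45 mm high, lying on the counter in the row nearest the robot. Origin: centre of its underside. Leave it where it lies.
Not all that is in view belongs to the job. What is shaped like the large_carton but blue or pink is not meant.

How it is judged:
On the way, in this order (a step that is already met when the one before it is completed fails the run):
1. the jar lies in its own tray's free bay, released (x of jar in the frame of jar_lane between -0.012 and 0.012 m and y of jar in the frame of jar_lane between -0.012 and 0.012 m and z of jar in the frame of jar_lane below 0.0055 m and angle between jar's own z axis and vertical below 0.08 rad and contact force between the fingers and jar below 0.2 N), for 0.2 s.
2. the long narrow carton lies in its own tray's free bay, released (x of tube_carton in the frame of tube_lane between -0.012 and 0.012 m and y of tube_carton in the frame of tube_lane between -0.012 and 0.012 m and z of tube_carton in the frame of tube_lane below 0.0055 m and angle between tube_carton's own z axis and vertical below 0.08 rad and contact force between the fingers and tube_carton below 0.2 N and angle between the x axis of tube_carton and the x axis of tube_lane, either way round below 0.25 rad), for 0.2 s.
3. the small flat carton lies in its own tray's free bay, released (x of medium_carton in the frame of medium_lane between -0.012 and 0.012 m and y of medium_carton in the frame of medium_lane between -0.012 and 0.012 m and z of medium_carton in the frame of medium_lane below 0.0055 m and angle between medium_carton's own z axis and vertical below 0.08 rad and contact force between the fingers and medium_carton below 0.2 N and angle between the x axis of medium_carton and the x axis of medium_lane, either way round below 0.25 rad), for 0.2 s.
4. the large flat carton lies in its own tray's free bay, released (x of large_carton in the frame of large_lane between -0.012 and 0.012 m and y of large_carton in the frame of large_lane between -0.012 and 0.012 m and z of large_carton in the frame of large_lane below 0.0055 m and angle between large_carton's own z axis and vertical below 0.08 rad and contact force between the fingers and large_carton below 0.2 N and angle between the x axis of large_carton and the x axis of large_lane, either way round below 0.25 rad), for 0.2 s.
At the end, for the whole second after the job is handed in: All four packs are in the free bays of their own trays: each origin within 12 mm of the bay's centre along and across the tray, resting on its floor (within 2.5 mm), tilted less than 0.08 rad, cartons within 0.25 rad of the tray's length (either way round), released by the fingers and at rest (all of step 1 and all of step 2 and all of step 3 and all of step 4 and linear speed of each of jar, tube_carton, medium_carton, large_carton below 0.02 m/s); the robot touches nothing.
It fails at once if the pill bottle shifted more than 25 mm or tipped (distance of pill_bottle from where it was at the start of the episode above 0.025 m or angle between pill_bottle's own z axis and vertical above 0.4 rad).
It fails at once if the card terminal shifted more than 25 mm (distance of card_terminal from where it was at the start of the episode above 0.025 m).
It fails at once if the glass jar tipped over (more than 0.6 rad) (angle between jar's own z axis and vertical above 0.6 rad).
It fails at once if a pack dropped (it comes down to within 15 mm of the counter faster than 0.6 m/s) ((height (world z) of jar below 0.015 m and linear speed of jar above 0.6 m/s) or (height (world z) of tube_carton below 0.015 m and linear speed of tube_carton above 0.6 m/s) or (height (world z) of medium_carton below 0.015 m and linear speed of medium_carton above 0.6 m/s) or (height (world z) of large_carton below 0.015 m and linear speed of large_carton above 0.6 m/s)).
It also fails if it takes over 128 s, if anything falls off the work surface, if the arm or the gripper's body presses on something with over 40 N, if the wrist force passes 120 N, or if a joint passes its speed limit or range.

## Working session

There is one attempt and no reset: what is moved stays moved. The work goes in short steps, Python scripts to look and compute and a tool call to move; the robot and the scene stay as the last step left them, time stands still between calls to the robot, and variables do not carry over. Pictures are saved under pics/ and viewed, about 12 in all and at most 16, crops included, and the job is handed in when it is done.

Besides the shell and the picture viewer there is one more tool, called after "Call:" by a JSON object that holds its "method" and its "body". drive_tool: Moves the arm, as the interface text tells. Its arguments: {"type":"object","properties":{"series":{"type":"array","items":{"type":"number"}},"fingers":{"type":"number"},"grip_force":{"type":"number"}},"required":["series"]}

```bash
mkdir -p pics
python3 - <<'E'
from bench import env
import cv2
print(env.observe())
for n in ("top","side"):
    f=env.grab_frame(n); cv2.imwrite(f"pics/{n}0.png",cv2.resize(f[:,:,::-1],(800,600),interpolation=cv2.INTER_CUBIC))
for n in ("top","side","wrist"): print(n,env.camera_info(n))
print(env.grip_point_offset)
E
```

```text
{'time_s': 0.0, 'qpos': array([-1.38499492e+00,  3.42706133e-01,  1.52502697e+00, -4.42730219e-05,
        1.27539682e+00, -1.46028154e-01]), 'joint_velocities': array([-2.85227862e-03, -3.59813329e-04,  9.49914004e-05, -1.63072584e-05,
       -9.43213112e-04,  1.66264928e-03]), 'effort': array([-8.74952766e-04, -4.31243527e+01, -2.44219244e+01,  7.17330887e-02,
        5.59792563e-02, -1.19413389e-04]), 'tcp_pos': array([ 0.17094795, -0.49595123,  0.2260501 ]), 'tool_rot': array([-3.09693294e+00, -5.18614849e-01,  1.14464675e-04]), 'force': array([ 0.20194612,  0.19865404, -0.66408022]), 'wrist_torque': array([-0.01069844, -0.02212792, -0.0316944 ]), 'opening': 0.09175766802898926}
top {'camera_matrix': array([[513.78361024,   0.        , 282.9747565 ],
       [  0.        , 513.78361024, 215.1799169 ],
       [  0.        ,   0.        ,   1.        ]]), 'xyz': array([0.37370003, 0.07662758, 1.34344335]), 'attitude': array([ 0.03327455, -0.05780793, -1.54753868])}
side {'camera_matrix': array([[402.14513386,   0.        , 274.32251869],
       [  0.        , 402.14513386, 206.78441848],
       [  0.        ,   0.        ,   1.        ]]), 'xyz': array([0.40390556, 0.59610936, 0.73503668]), 'attitude': array([ 0.04477527, -1.03722981, -2.86185445])}
wrist {'camera_matrix': array([[347.95552983,   0.        , 279.42666483],
       [  0.        , 347.95552983, 206.13440209],
       [  0.        ,   0.        ,   1.        ]]), 'xyz': array([ 0.2315548 , -0.47493699,  0.38353373]), 'attitude': array([-0.2135777 ,  0.15265524, -1.23193748])}
0.0188
```

View pics/top0.png

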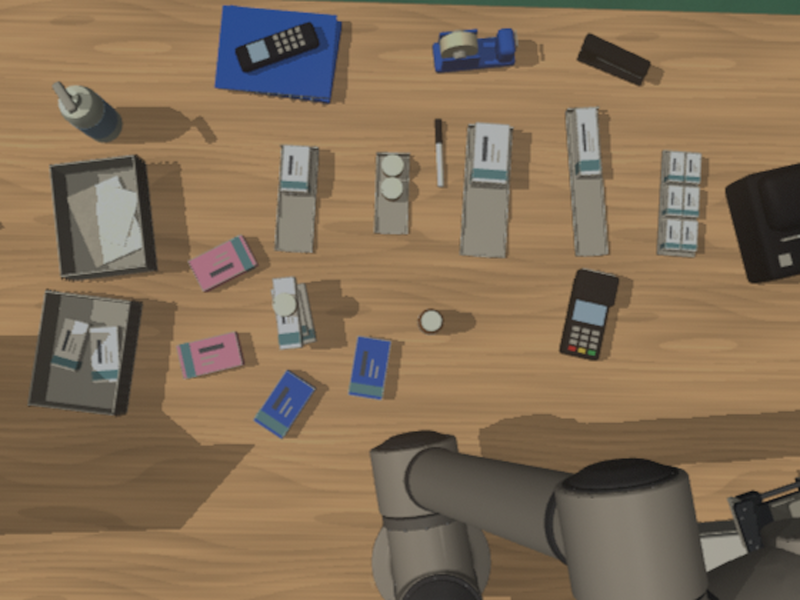

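View pics/side0.png

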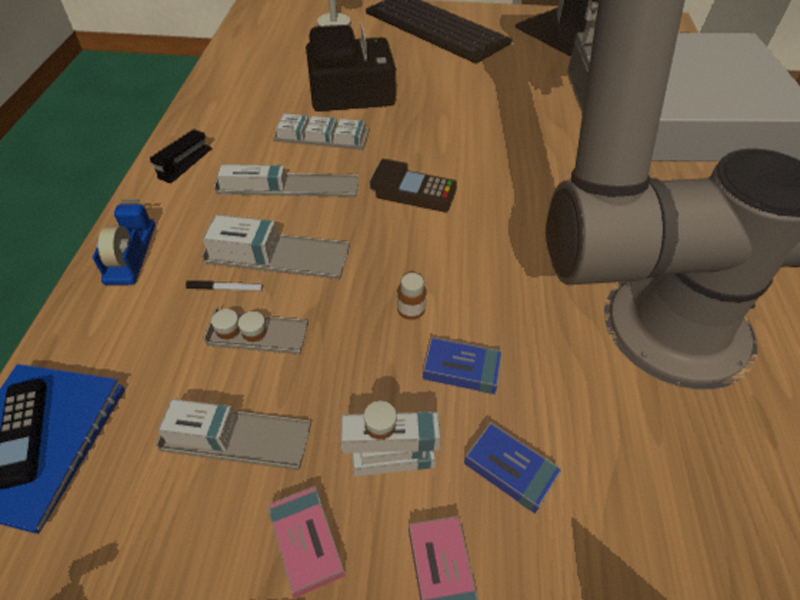

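Candidates in the top view (800x600 pixels):
- **Jar:** the one on the stack is at (285,303). The old jars at (392,165) and (392,188) and the pill bottle at (431,320) are look-alikes.
- **Stack cartons:** white, at about (294,315). The blue cartons (370,368) and (285,403), the pink ones (223,263) and (211,355), the tray stock and the cartons in the bins are not meant.
- **Trays:** medium (297,220), jar (392,210), large (486,220), tube (590,215). The six-pack tray at (680,200) is a distractor.

I choose the stack at (290,312).

```bash
cat > h.py <<'E'
from bench import env
import cv2, numpy as np
from scipy.spatial.transform import Rotation as R
def ray(info,u,v):
    K=info["camera_matrix"]; d=np.linalg.inv(K)@[u,v,1]
    return R.from_rotvec(info["attitude"]).apply([d[0],-d[1],-d[2]])
def toworld(info,u,v,z):
    d=ray(info,u,v); o=info["xyz"]; return o+d*(z-o[2])/d[2]
def proj(info,P):
    p=R.from_rotvec(info["attitude"]).inv().apply(np.atleast_2d(P)-info["xyz"])
    K=info["camera_matrix"]; q=np.c_[p[:,0],-p[:,1],-p[:,2]]@K.T
    return q[:,:2]/q[:,2:]
def state():
    s=env.observe(); r=R.from_rotvec(s["tool_rot"]).as_matrix()
    print("t %.2f tcp"%s["time_s"],s["tcp_pos"].round(4),"toolx yaw deg %.1f"%np.degrees(np.arctan2(r[1,0],r[0,0])),"tilt",r[:2,2].round(4),"F",s["force"].round(1),"open %.4f"%s["opening"])
    return s,r
def go(x,y,z,yaw=None):
    "tool-frame shift (mm) and spin (deg) from measured pose; translate first"
    s,r=state(); d=r.T@(np.array([x,y,z])-s["tcp_pos"])*1000
    sp=None
    if yaw is not None:
        c=np.degrees(np.arctan2(r[1,0],r[0,0])); sp=-((yaw-c+90)%180-90)
    print("shift tool mm",d.round(1),"spin deg",sp)
E
python3 - <<'E'
from h import *
i=env.camera_info("top")
f=560/800
for n,u,v,z in [("jar",285,303,.106),("tube",290,313,.076),("medlane near",296,251,.008),("medlane far",300,147,.008),("jarlane near",392,234,.008),("jarlane far",394,153,.008),("lglane near",484,256,.008),("lg far",493,125,.008),("tube near",592,254,.008),("tube far",580,108,.008),("pill",431,320,.07)]:
    print(n,toworld(i,u*f,v*f,z).round(3))
for x in [toworld(i,285*f,303*f,.106)]: go(x[0]-.06,x[1],.28,0)
im=env.grab_frame("top")
c=im[90:290,130:280]; cv2.imwrite("pics/c1.png",cv2.resize(c[:,:,::-1],None,fx=3,fy=3,interpolation=cv2.INTER_CUBIC)) 
# wrist camera offset in tool frame
s,r=state(); w=env.camera_info("wrist"); print("cam in tool",r.T@(w["xyz"]-s["tcp_pos"]), "look",r.T@R.from_rotvec(w["attitude"]).apply([0,0,-1]))
E
```

```text
jar [0.449 0.259 0.106]
tube [0.433 0.254 0.076]
medlane near [0.55  0.257 0.008]
medlane far [0.743 0.255 0.008]
jarlane near [0.586 0.082 0.008]
jarlane far [0.737 0.082 0.008]
lglane near [ 0.549 -0.088  0.008]
lg far [ 0.794 -0.1    0.008]
tube near [ 0.558 -0.286  0.008]
tube far [ 0.831 -0.262  0.008]
pill [0.427 0.011 0.07 ]
t 0.10 tcp [ 0.171  -0.496   0.2261] toolx yaw deg 19.0 tilt [-0.0002  0.0013] F [ 0.5 -0.  -0.4] open 0.0920
shift tool mm [ 451.9 -643.1  -52.9] spin deg 19.01031707649618
t 0.15 tcp [ 0.171  -0.4961  0.2262] toolx yaw deg 19.0 tilt [-0.0002  0.0011] F [ 0.7  0.5 -0.5] open 0.0916
cam in tool [ 0.06417986 -0.00039317 -0.1573983 ] look [-0.24384704  0.00111947  0.96981306]
```

View pics/c1.png

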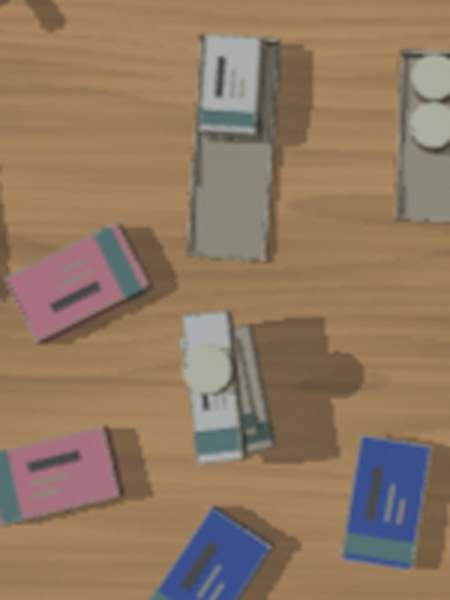

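The crop shows the jar on the white tube carton at (208,370). The medium and large cartons peek out to the right at (255,390), and the empty medium bay is at (232,200). The choice is confirmed, so I start moving.

Call:
{"method": "drive_tool", "body": {"series": [0,0,-20,9.5,0,0,-20,9.5,36,-48,0,0,36,-48,0,0,36,-48,0,0,36,-48,0,0,36,-48,0,0,36,-48,0,0], "fingers": 100}}

```text
time_s: 1.15
tcp_pos: [0.3878, -0.2066, 0.2667]
tool_rot: [3.141, -0.0, 0.0]
force: [1.0, -0.8, -0.5]
opening: 0.092
```

Call:
{"method": "drive_tool", "body": {"series": [10,-58,0,0,10,-58,0,0,10,-58,0,0,10,-58,0,0,10,-58,0,0,10,-58,0,0,10,-58,0,0,10,-58,0,0]}}

```text
time_s: 2.15
tcp_pos: [0.4669, 0.2577, 0.2665]
tool_rot: [3.141, 0.001, -0.0]
force: [1.1, 0.3, -0.2]
opening: 0.0914
```

Call:
{"method": "drive_tool", "body": {"series": [0,0,0,0,0,0,0,0]}}

```text
time_s: 2.4
tcp_pos: [0.4665, 0.2554, 0.2662]
tool_rot: [3.141, 0.001, -0.002]
force: [-0.4, 0.3, 0.7]
opening: 0.0922
```

Run:
```python
from h import *
s,r=state(); i=env.camera_info("wrist"); im=env.grab_frame("wrist")
np.savez("w1.npz",**i); cv2.imwrite("pics/w1raw.png",im[:,:,::-1])
cv2.imwrite("pics/w1.png",cv2.resize(im[:,:,::-1],(800,600),interpolation=cv2.INTER_CUBIC))
```

```text
t 2.40 tcp [0.4665 0.2554 0.2662] toolx yaw deg 0.1 tilt [-0.0011 -0.001 ] F [-0.4  0.3  0.7] open 0.0922
```

View pics/w1.png

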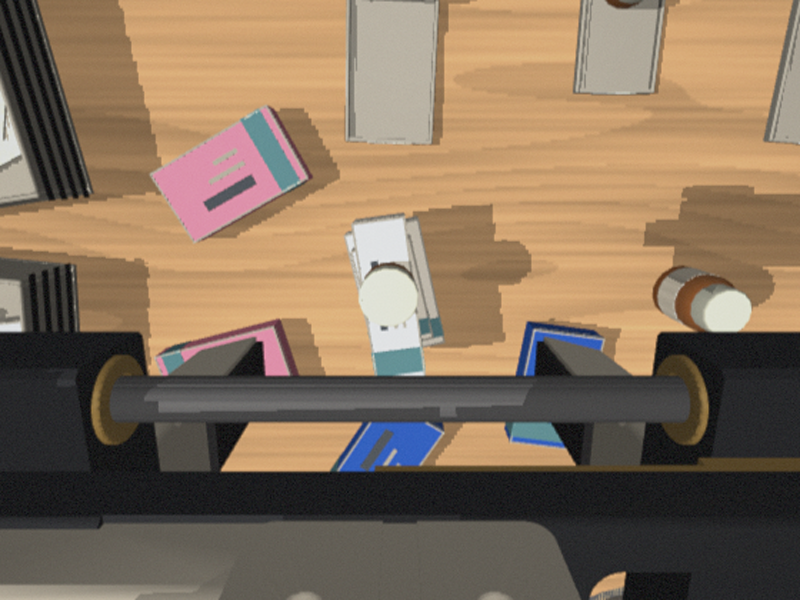

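The wrist view shows the jar lid at (388,295). The tube carton's far corners are (354,219) and (406,213), with its near end around (374,376) to (424,373). The near edges of the medium bay (346–434,143) and the jar bay (575–656,94) are also visible.

Run:
```python
from h import *
i=dict(np.load("w1.npz")); f=.7
for n,u,v,z in [("jar",388,295,.106),("jarL",359,295,.106),("jarR",417,295,.106),("jarT",388,266,.106),("jarB",388,326,.106),("tFL",354,219,.076),("tFR",406,213,.076),("tNL",374,377,.076),("tNR",424,374,.076),("mN L",346,142,.008),("mN R",434,143,.008),("jN L",575,93,.008),("jN R",656,95,.008),("medium NR",443,340,.044)]:
    print(n,toworld(i,u*f,v*f,z).round(4))
```

```text
jar [0.4504 0.2623 0.106 ]
jarL [0.4503 0.2814 0.106 ]
jarR [0.4504 0.2432 0.106 ]
jarT [0.4698 0.2622 0.106 ]
jarB [0.4289 0.2624 0.106 ]
tFL [0.4972 0.2863 0.076 ]
tFR [0.5013 0.2502 0.076 ]
tNL [0.3791 0.2737 0.076 ]
tNR [0.3815 0.2361 0.076 ]
mN L [0.5518 0.2974 0.008 ]
mN R [0.5511 0.227  0.008 ]
jN L [0.5887 0.1173 0.008 ]
jN R [0.5874 0.0537 0.008 ]
medium NR [0.3973 0.2194 0.044 ]
```

Call:
{"method": "drive_tool", "body": {"series": [-16.5,-7,20,0,0,0,50,0,0,0,50,0,0,0,40,0,0,0,19,0,0,0,0,0,0,0,0,0]}}

```text
time_s: 3.32
tcp_pos: [0.4513, 0.2622, 0.0889]
tool_rot: [-3.141, 0.002, -0.003]
force: [-1.0, -0.0, 1.0]
opening: 0.0918
```

Run:
```python
from h import *
go(.450,.2623,.087,0)
```

```text
t 3.33 tcp [0.4513 0.2622 0.0889] toolx yaw deg -0.1 tilt [0.0018 0.0005] F [-1. -0.  1.] open 0.0918
shift tool mm [-1.3 -0.1  1.9] spin deg -0.06274779205743641
```

Call:
{"method": "drive_tool", "body": {"series": [-1,0,2,0,0,0,0,0,0,0,0,0,0,0,0,0,0,0,0,0,0,0,0,0], "fingers": 20, "grip_force": 10}}

```text
time_s: 4.08
tcp_pos: [0.4494, 0.2627, 0.0857]
tool_rot: [3.141, 0.0, -0.0]
force: [0.8, -0.2, 0.3]
opening: 0.0393
```

Call:
{"method": "drive_tool", "body": {"series": [0,0,-10,0,0,0,-30,0,0,0,-40,0,20,20,-40,0,35,30,-30,0,35,30,-15,0,30,30,0,0,0,0,0,0]}}

```text
time_s: 5.08
tcp_pos: [0.5709, 0.1504, 0.2507]
tool_rot: [3.141, -0.005, 0.001]
force: [-0.0, 0.9, -1.8]
opening: 0.0394
```

Call:
{"method": "drive_tool", "body": {"series": [0,0,0,0]}}

```text
time_s: 5.2
tcp_pos: [0.5688, 0.153, 0.2507]
tool_rot: [-3.141, 0.0, 0.001]
force: [-1.2, -0.6, -1.9]
opening: 0.0396
```

Run:
```python
from h import *
s,r=state(); i=env.camera_info("wrist"); im=env.grab_frame("wrist")
np.savez("w2.npz",**i)
cv2.imwrite("pics/w2.png",cv2.resize(im[:290,:,::-1],(800,414),interpolation=cv2.INTER_CUBIC))
```

```text
t 5.20 tcp [0.5688 0.153  0.2507] toolx yaw deg -0.0 tilt [-0.0009  0.0002] F [-1.2 -0.6 -1.9] open 0.0396
```

View pics/w2.png

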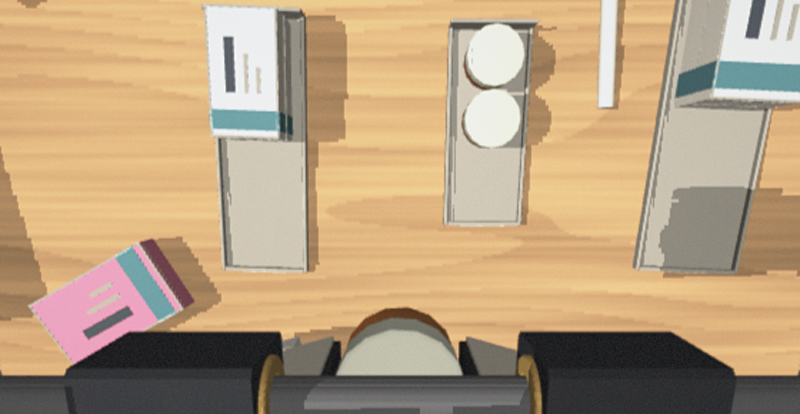

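The wrist view shows the jar bay's near corners at (444,224) and (524,225), with far corners (449,21) and (537,24). The medium bay's near edge is at (224–306,271) and the large bay's at (635–738,270). The jar is held.

Run:
```python
from h import *
i=dict(np.load("w2.npz")); f=.7
for n,u,v,z in [("jNL",444,224,.008),("jNR",524,225,.008),("jFL",450,21,.008),("jFR",537,24,.008),("mNL",224,271,.008),("mNR",308,271,.008),("mFR",305,11,.008),("lNL",635,268,.008),("lNR",738,271,.008),("lL",680,5,.008),("lR",771,108,.008),("jar1",492,118,.033),("jar2",495,55,.033)]:
    print(n,toworld(i,u*f,v*f,z).round(4))
```

```text
jNL [0.5905 0.1167 0.008 ]
jNR [0.5897 0.0526 0.008 ]
jFL [0.7378 0.1157 0.008 ]
jFR [0.7359 0.0521 0.008 ]
mNL [0.5521 0.2963 0.008 ]
mNR [0.5521 0.2274 0.008 ]
mFR [0.7443 0.221  0.008 ]
lNL [ 0.5546 -0.0406  0.008 ]
lNR [ 0.5522 -0.1254  0.008 ]
lL [ 0.7484 -0.0506  0.008 ]
lR [ 0.6782 -0.1294  0.008 ]
jar1 [0.6685 0.0864 0.033 ]
jar2 [0.7099 0.0862 0.033 ]
```

Call:
{"method": "drive_tool", "body": {"series": [26,34,10,0,26,34,10,0,0,0,50,0,0,0,50,0,0,0,45,0,0,0,25,0,0,0,10,0,0,0,0,0]}}

```text
time_s: 6.25
tcp_pos: [0.6213, 0.0854, 0.051]
tool_rot: [3.142, 0.002, -0.0]
force: [0.1, 0.2, -0.3]
opening: 0.0396
```

Call:
{"method": "drive_tool", "body": {"series": [0,0,0,0]}}

```text
time_s: 6.38
tcp_pos: [0.6223, 0.085, 0.0523]
tool_rot: [3.142, 0.001, 0.004]
force: [-0.4, 0.3, -1.2]
opening: 0.0397
```

Run:
```python
from h import *
go(.621,.085,.0125,0)
```

```text
t 6.38 tcp [0.6223 0.085  0.0523] toolx yaw deg 0.0 tilt [ 0.0026 -0.    ] F [-0.4  0.3 -1.2] open 0.0397
shift tool mm [-1.4  0.  39.8] spin deg 0.03448034954659818
```

Call:
{"method": "drive_tool", "body": {"series": [-1,0,16,0,0,0,12,0,0,0,5,0,0,0,3,0,0,0,2,0,0,0,1,0,0,0,0,0]}}

```text
time_s: 7.25
tcp_pos: [0.6206, 0.0847, 0.0126]
tool_rot: [3.141, 0.0, 0.001]
force: [-2.4, 0.3, 4.7]
opening: 0.0397
```

Call:
{"method": "drive_tool", "body": {"series": [0,0,0,0]}}

```text
time_s: 7.38
tcp_pos: [0.6206, 0.0847, 0.0127]
tool_rot: [3.141, 0.0, 0.001]
force: [-3.4, -0.3, 6.3]
opening: 0.0401
```

Call:
{"method": "drive_tool", "body": {"series": [0,0,0,0,0,0,0,0,0,0,0,0,0,0,-20,0,0,0,-60,0,0,0,-60,0,0,0,-60,0], "fingers": 80}}

```text
time_s: 8.25
tcp_pos: [0.6202, 0.0847, 0.2135]
tool_rot: [3.141, 0.0, 0.0]
force: [1.6, 0.4, -0.0]
opening: 0.0737
```

Call:
{"method": "drive_tool", "body": {"series": [-43,-36,0,0,-43,-36,0,0,-43,-36,0,0,-43,-36,0,0,-38,-33,0,0,0,0,0,0,0,0,0,0]}}

```text
time_s: 9.12
tcp_pos: [0.4109, 0.2615, 0.2118]
tool_rot: [3.141, 0.001, 0.001]
force: [-0.5, 0.3, 0.1]
opening: 0.0733
```

Run:
```python
from h import *
s,r=state(); i=env.camera_info("wrist"); im=env.grab_frame("wrist")
np.savez("w3.npz",**i)
a=im[:270,160:440,::-1]; cv2.imwrite("pics/w3.png",cv2.resize(a,None,fx=2.2,fy=2.2,interpolation=cv2.INTER_CUBIC))
i=env.camera_info("top"); im=env.grab_frame("top"); b=im[90:190,240:320,::-1]; cv2.imwrite("pics/t3.png",cv2.resize(b,None,fx=4,fy=4))
cv2.imwrite("pics/w3b.png",np.hstack([cv2.resize(a,(616,594)),cv2.resize(b,(180,225)).copy() if 0 else np.vstack([cv2.resize(b,(180,225)),np.zeros((369,180,3),np.uint8)])]))
```

```text
t 9.12 tcp [0.4109 0.2615 0.2118] toolx yaw deg 0.0 tilt [ 0.0009 -0.0002] F [-0.5  0.3  0.1] open 0.0733
```

View pics/w3b.png

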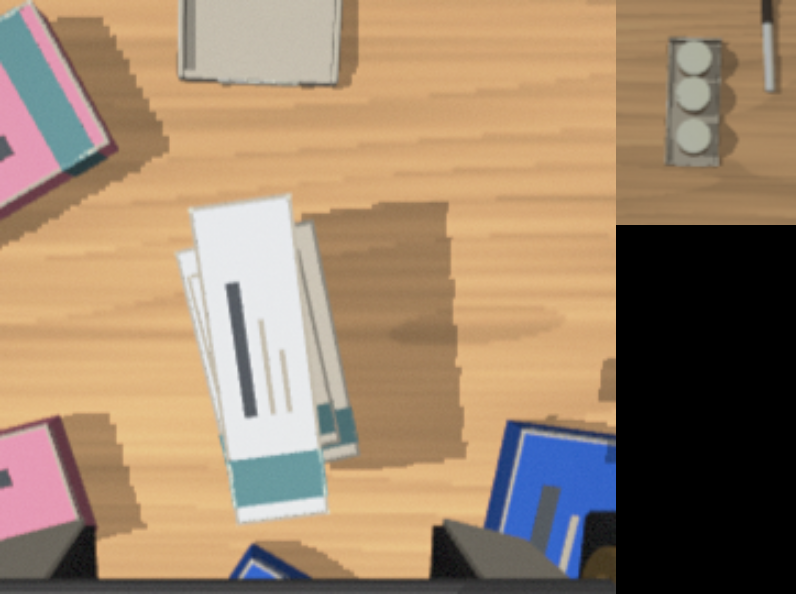

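The jar stands in its bay: the top inset shows three jars in a row. The stack crop shows the tube carton's corners at (190,209), (290,196), (239,522) and (326,511). The large carton's corners are (178,253), (312,223) and (356,452), and the medium's near-right corner is about (335,440).

Run:
```python
from h import *
i=dict(np.load("w3.npz"))
P={}
for n,u,v,z in [("tFL",190,209,.076),("tFR",290,196,.076),("tNL",239,522,.076),("tNR",326,511,.076),("lFL",178,253,.024),("lFR",312,223,.024),("lNR",356,452,.024),("mNR",335,440,.044)]:
    P[n]=toworld(i,160+u/2.2,v/2.2,z); print(n,P[n].round(4))
c=sum(P[k] for k in("tFL","tFR","tNL","tNR"))/4; d=P["tFL"]+P["tFR"]-P["tNL"]-P["tNR"]; yaw=np.degrees(np.arctan2(d[1],d[0]))
print(c,yaw,np.linalg.norm(d)/2); go(c[0],c[1],.056,yaw)
```

```text
tFL [0.4937 0.288  0.076 ]
tFR [0.4983 0.2514 0.076 ]
tNL [0.373  0.2708 0.076 ]
tNR [0.3777 0.2358 0.076 ]
lFL [0.4787 0.2983 0.024 ]
lFR [0.4913 0.24   0.024 ]
lNR [0.3893 0.2178 0.024 ]
mNR [0.3996 0.2297 0.044 ]
[0.43567252 0.2615039  0.076     ] 7.749230984128119 0.12172483733263886
t 9.22 tcp [0.4114 0.261  0.2116] toolx yaw deg -0.1 tilt [ 0.0004 -0.0003] F [ 0.  -0.3  0.4] open 0.0736
shift tool mm [ 24.2  -0.6 155.6] spin deg -7.8101236844678255
```

Call:
{"method": "drive_tool", "body": {"series": [24,0,10,0,0,0,45,-7.8,0,0,50,0,0,0,30,0,0,0,14,0,0,0,6,0,0,0,0,0]}}

```text
time_s: 10.1
tcp_pos: [0.4351, 0.2617, 0.0572]
tool_rot: [-3.134, -0.213, -0.002]
force: [0.5, 0.8, 0.3]
opening: 0.0734
```

Call:
{"method": "drive_tool", "body": {"series": [0,0,0,0,0,0,0,0,0,0,0,0,0,0,0,0,0,0,0,0], "fingers": 20, "grip_force": 12}}

```text
time_s: 10.72
tcp_pos: [0.4344, 0.2617, 0.0568]
tool_rot: [3.134, 0.214, 0.0]
force: [-0.3, -0.6, 1.3]
opening: 0.0378
```

Run:
```python
from h import *
go(.55,-.23,.25,0)
```

```text
t 10.72 tcp [0.4344 0.2617 0.0568] toolx yaw deg 7.8 tilt [ 0.0002 -0.    ] F [-0.3 -0.6  1.3] open 0.0378
shift tool mm [  47.6  502.9 -193.1] spin deg 7.816669837405442
```

Call:
{"method": "drive_tool", "body": {"series": [0,0,-8,0,0,0,-35,0,0,0,-50,0,0,0,-50,7.8,0,0,-50,0,14,55,0,0,14,58,0,0,14,60,0,0]}}

```text
time_s: 11.72
tcp_pos: [0.4765, 0.0872, 0.2503]
tool_rot: [3.142, 0.002, 0.001]
force: [0.7, -0.0, -1.1]
opening: 0.0376
```

Call:
{"method": "drive_tool", "body": {"series": [14,60,0,0,14,60,0,0,14,60,0,0,14,60,0,0,14,60,0,0,4,19,0,0,0,0,0,0,0,0,0,0]}}

```text
time_s: 12.72
tcp_pos: [0.5503, -0.2286, 0.2499]
tool_rot: [-3.141, -0.002, 0.0]
force: [-0.2, -1.0, -0.2]
opening: 0.038
```

Run:
```python
from h import *
s,r=state(); i=env.camera_info("wrist"); im=env.grab_frame("wrist")
np.savez("w4.npz",**i)
cv2.imwrite("pics/w4.png",cv2.resize(im[:290,:,::-1],(800,414),interpolation=cv2.INTER_CUBIC))
```

```text
t 12.72 tcp [ 0.5503 -0.2286  0.2499] toolx yaw deg 0.1 tilt [-0.0002  0.0007] F [-0.2 -1.  -0.2] open 0.0380
```

View pics/w4.png

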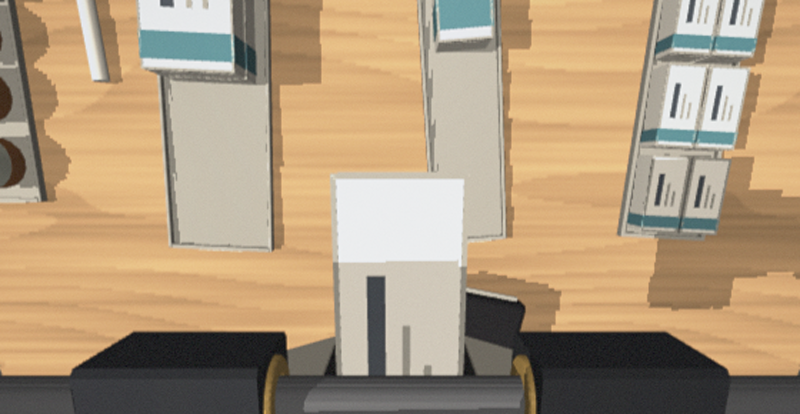

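The held tube carton is straight, with its far edge at (332–465,176). For the tube lane, the near-right corner is (505,236), the left edge runs (419,0)–(433,170), and the old carton's front top edge is at (440–493,40). The large bay's near corners are (171,244) and (272,249).

Run:
```python
from h import *
i=dict(np.load("w4.npz")); f=.7
for n,u,v,z in [("tNR",506,236,.008),("tNmid",468,242,.008),("tR2",501,100,.008),("tR3",498,20,.008),("tL1",420,5,.008),("tL2",433,168,.008),("stkL",440,42,.035),("stkR",493,38,.035),("stkbotL",440,47,.003),("held FL",332,177,.096+.18),("lNL",171,245,.008),("lNR",273,249,.008),("lL2",162,84,.008),("lR2",270,84,.008),("lstkL",141,70,.051),("lstkR",235,74,.051)]:
    print(n,toworld(i,u*f,v*f,z).round(4))
# held tube: far edge, top height = tcp + (.076-.0568)
zt=.2499+.0192
for u,v in((332,177),(465,179)): print("held",toworld(i,u*f,v*f,zt).round(4))
```

```text
tNR [ 0.5628 -0.3147  0.008 ]
tNmid [ 0.5579 -0.2843  0.008 ]
tR2 [ 0.6655 -0.3053  0.008 ]
tR3 [ 0.7201 -0.3003  0.008 ]
tL1 [ 0.7298 -0.2435  0.008 ]
tL2 [ 0.6157 -0.255   0.008 ]
stkL [ 0.6992 -0.2564  0.035 ]
stkR [ 0.7018 -0.2926  0.035 ]
stkbotL [ 0.7031 -0.2589  0.003 ]
held FL [ 0.6126 -0.2113  0.276 ]
lNL [ 0.555  -0.0444  0.008 ]
lNR [ 0.5519 -0.1266  0.008 ]
lL2 [ 0.6762 -0.051   0.008 ]
lR2 [ 0.6764 -0.1318  0.008 ]
lstkL [ 0.6782 -0.0572  0.051 ]
lstkR [ 0.6758 -0.1193  0.051 ]
held [ 0.6125 -0.2104  0.2691]
held [ 0.612  -0.2464  0.2691]
```

Call:
{"method": "drive_tool", "body": {"series": [27,17,0,0,27,17,20,0,28,17,40,0,0,0,50,-5.3,0,0,50,0,0,0,25,0,0,0,5,0,0,0,0,0]}}

```text
time_s: 13.78
tcp_pos: [0.6332, -0.2806, 0.061]
tool_rot: [3.137, 0.147, 0.002]
force: [-0.1, -0.2, -0.4]
opening: 0.0375
```

Run:
```python
from h import *
go(.632,-.280,.0158,5.3)
```

```text
t 13.78 tcp [ 0.6332 -0.2806  0.061 ] toolx yaw deg 5.4 tilt [ 0.0014 -0.0008] F [-0.1 -0.2 -0.4] open 0.0375
shift tool mm [-1.2 -0.8 45.2] spin deg 0.0792746212392359
```

Call:
{"method": "drive_tool", "body": {"series": [-1,0,20,0,0,0,12,0,0,0,6,0,0,0,3,0,0,0,2,0,0,0,1.5,0,0,0,0,0,0,0,0,0]}}

```text
time_s: 14.78
tcp_pos: [0.6318, -0.2815, 0.0159]
tool_rot: [3.138, 0.146, 0.001]
force: [-1.0, 0.6, 3.9]
opening: 0.0383
```

Call:
{"method": "drive_tool", "body": {"series": [0,0,0,0,0,0,0,0,0,0,0,0,0,0,-20,0,0,0,-60,5.4,0,0,-60,0,0,0,-55,0,-22,-54,0,0], "fingers": 70}}

```text
time_s: 15.78
tcp_pos: [0.6131, -0.2313, 0.2182]
tool_rot: [3.133, -0.009, 0.023]
force: [0.9, 2.1, -1.2]
opening: 0.0643
```

Call:
{"method": "drive_tool", "body": {"series": [-22,-54,0,0,-22,-54,0,0,-22,-54,0,0,-22,-54,0,0,-22,-54,0,0,-22,-54,0,0,-22,-54,0,0,-22,-54,0,0]}}

```text
time_s: 16.77
tcp_pos: [0.4336, 0.2066, 0.2119]
tool_rot: [-3.141, 0.003, -0.004]
force: [0.6, -0.3, 0.0]
opening: 0.0645
```

Call:
{"method": "drive_tool", "body": {"series": [-22,-54,0,0,0,0,0,0,0,0,0,0]}}

```text
time_s: 17.15
tcp_pos: [0.4126, 0.2588, 0.2111]
tool_rot: [-3.142, 0.001, -0.002]
force: [0.9, -0.3, -0.0]
opening: 0.064
```

Run:
```python
from h import *
s,r=state(); i=env.camera_info("wrist"); im=env.grab_frame("wrist")
np.savez("w5.npz",**i)
a=im[:270,160:440,::-1]
im=env.grab_frame("top"); b=im[60:190,370:450,::-1]
o=np.zeros((594,796,3),np.uint8); o[:,:616]=cv2.resize(a,(616,594),interpolation=cv2.INTER_CUBIC); o[:292,616:]=cv2.resize(b,(180,292)); cv2.imwrite("pics/w5.png",o)
```

```text
t 17.15 tcp [0.4126 0.2588 0.2111] toolx yaw deg -0.0 tilt [0.0015 0.    ] F [ 0.9 -0.3 -0. ] open 0.0640
```

View pics/w5.png

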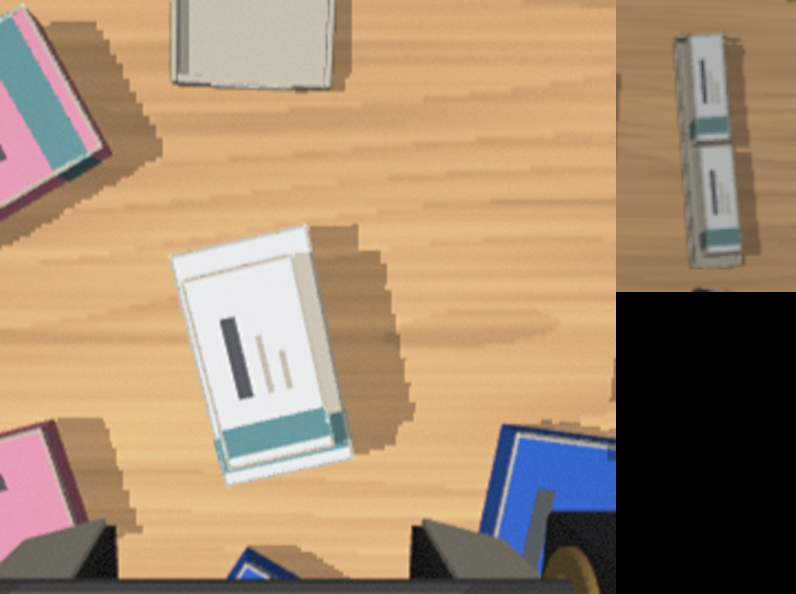

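The tube carton lies in its bay (inset). For the medium carton, the top corners are (183,284), (293,254), (230,469) and (335,443). The large carton's are (171,257), (306,225), (229,484) and (352,456).

Run:
```python
from h import *
i=dict(np.load("w5.npz"))
def box(pts,z,n):
    P=[toworld(i,160+u/2.2,v/2.2,z) for u,v in pts]; c=sum(P)/4; d=P[0]+P[1]-P[2]-P[3]; w=P[0]-P[1]+P[2]-P[3]
    yaw=np.degrees(np.arctan2(d[1],d[0])); print(n,c.round(4),"yaw",yaw, np.degrees(np.arctan2(-w[0],w[1])),"len",np.linalg.norm(d)/2,np.linalg.norm(w)/2); return c,yaw
box([(171,257),(306,225),(229,484),(352,456)],.024,"large")
c,y=box([(183,284),(293,254),(230,469),(335,443)],.044,"med")
go(c[0],c[1],.034,y)
t=env.camera_info("top")
print("tube near top edge",toworld(t,370+(708-616)/2.25,60+249/2.246,.035),toworld(t,370+(740-616)/2.25,60+249/2.246,.035))
```

```text
large [0.434  0.2574 0.024 ] yaw 12.832051206045039 13.051177810696977 len 0.10561363373934941 0.059513672246546655
med [0.4341 0.2594 0.044 ] yaw 13.322481043815339 14.563999403689742 len 0.08172394181917939 0.047168317497925646
t 17.25 tcp [0.413  0.2579 0.2107] toolx yaw deg -0.2 tilt [ 0.0009 -0.    ] F [0.4 0.9 0.4] open 0.0642
shift tool mm [ 20.9  -1.5 176.7] spin deg -13.500413076948774
tube near top edge [ 0.57203916 -0.26977625  0.035     ] [ 0.57294565 -0.30655496  0.035     ]
```

Call:
{"method": "drive_tool", "body": {"series": [21,-1.5,10,0,0,0,40,-6.7,0,0,50,-6.8,0,0,40,0,0,0,25,0,0,0,11,0,0,0,0,0,0,0,0,0]}}

```text
time_s: 18.25
tcp_pos: [0.4343, 0.2604, 0.0353]
tool_rot: [-3.12, -0.366, -0.003]
force: [-0.5, 0.6, -0.7]
opening: 0.0643
```

Call:
{"method": "drive_tool", "body": {"series": [0,0,1,0,0,0,0,0,0,0,0,0,0,0,0,0,0,0,0,0], "fingers": 30, "grip_force": 10}}

```text
time_s: 18.88
tcp_pos: [0.4336, 0.2606, 0.0337]
tool_rot: [-3.12, -0.367, -0.001]
force: [-1.0, -1.1, 6.4]
opening: 0.0482
```

Run:
```python
from h import *
go(.603,.26,.2,0)
i=dict(np.load("w5.npz"))
for u,v in((173,86),(330,89)): print(toworld(i,160+u/2.2,v/2.2,.008).round(4))
```

```text
t 18.88 tcp [0.4336 0.2606 0.0337] toolx yaw deg 13.4 tilt [0.0007 0.0002] F [-1.  -1.1  6.4] open 0.0482
shift tool mm [ 164.8   39.8 -166.2] spin deg 13.412545998188008
[0.5507 0.2974 0.008 ]
[0.5495 0.2293 0.008 ]
```

Call:
{"method": "drive_tool", "body": {"series": [0,0,-8,0,0,0,-30,0,0,0,-40,6.7,0,0,-40,6.7,0,0,-40,0,50,0,-8,0,40,0,0,0,0,0,0,0]}}

```text
time_s: 19.88
tcp_pos: [0.5251, 0.2599, 0.1987]
tool_rot: [3.141, -0.002, 0.0]
force: [-0.8, 1.4, -0.7]
opening: 0.0477
```

Run:
```python
from h import *
i=dict(np.load("w2.npz")); f=.7
for u,v in((219,140),(224,265),(305,140),(308,265),(305,30)): print(toworld(i,u*f,v*f,.008).round(4))
print(toworld(i,214*f,135*f,.023),toworld(i,211*f,112*f,.043),toworld(i,280*f,112*f,.043))
s,r=state(); i=env.camera_info("wrist"); im=env.grab_frame("wrist")
np.savez("w6.npz",**i)
cv2.imwrite("pics/w6.png",cv2.resize(im[:290,:,::-1],(800,414),interpolation=cv2.INTER_CUBIC))
```

```text
[0.6548 0.2913 0.008 ]
[0.5571 0.2958 0.008 ]
[0.6548 0.2251 0.008 ]
[0.5571 0.2272 0.008 ]
[0.7318 0.2216 0.008 ]
[0.65750801 0.28949761 0.023     ] [0.67144489 0.28310609 0.043     ] [0.67146623 0.2353     0.043     ]
t 19.88 tcp [0.5251 0.2599 0.1987] toolx yaw deg -0.1 tilt [ 0.0003 -0.0002] F [-0.8  1.4 -0.7] open 0.0477
```

View pics/w6.png

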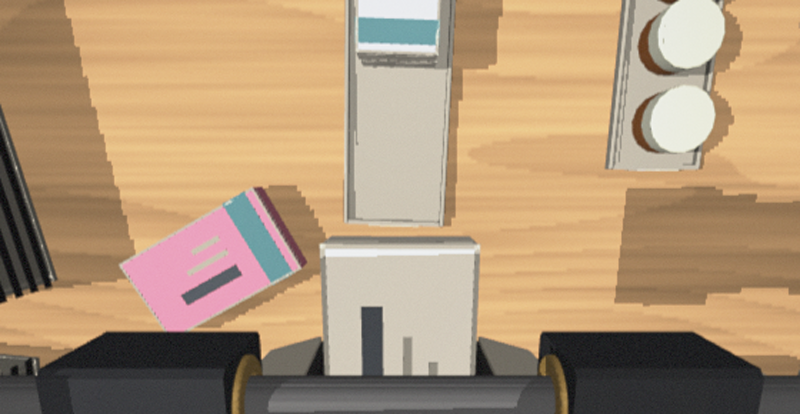

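The held medium carton is straight, with its far top edge at (321–479,247). The medium bay's near corners are (344,223) and (443,226), and its edges pass (347,70) and (448,70).

Run:
```python
from h import *
i=dict(np.load("w6.npz")); f=.7
for n,u,v,z in[("NL",344,223,.008),("NR",443,226,.008),("L",347,70,.008),("R",448,70,.008),("stkL",357,50,.043),("stkR",437,53,.043),("heldL",321,247,.1987+.0103),("heldR",479,247,.1987+.0103)]: print(n,toworld(i,u*f,v*f,z).round(4))
```

```text
NL [0.5533 0.298  0.008 ]
NR [0.5511 0.229  0.008 ]
L [0.652  0.2933 0.008 ]
R [0.6519 0.2278 0.008 ]
stkL [0.6564 0.2839 0.043 ]
stkR [0.6548 0.2376 0.043 ]
heldL [0.5669 0.2831 0.209 ]
heldR [0.5668 0.236  0.209 ]
```

Call:
{"method": "drive_tool", "body": {"series": [40,0,10,0,40,-1,20,0,0,0,50,1.6,0,0,45,0,0,0,20,0,0,0,5,0,0,0,0,0,0,0,0,0]}}

```text
time_s: 20.92
tcp_pos: [0.6039, 0.2618, 0.0508]
tool_rot: [-3.141, 0.043, -0.004]
force: [-0.5, -0.7, -1.1]
opening: 0.0479
```

Run:
```python
from h import *
go(.605,.261,.0127,-1.7)
```

```text
t 20.93 tcp [0.6039 0.2618 0.0508] toolx yaw deg -1.6 tilt [0.0023 0.0006] F [-0.5 -0.7 -1.1] open 0.0479
shift tool mm [ 1.   0.8 38.1] spin deg 0.12164396446947023
```

Call:
{"method": "drive_tool", "body": {"series": [1,0.5,18,0,0,0,10,0,0,0,4,0,0,0,3,0,0,0,2,0,0,0,1.5,0,0,0,0,0,0,0,0,0]}}

```text
time_s: 21.92
tcp_pos: [0.6045, 0.2609, 0.0126]
tool_rot: [3.141, -0.043, 0.001]
force: [-4.7, -2.3, 9.3]
opening: 0.048
```

Call:
{"method": "drive_tool", "body": {"series": [0,0,0,0,0,0,0,0,0,0,0,0,0,0,-20,0,0,0,-60,-1.6,0,0,-60,0,0,0,-58,0,-60,0,0,0], "fingers": 75}}

```text
time_s: 22.92
tcp_pos: [0.5507, 0.262, 0.2171]
tool_rot: [-3.136, 0.003, -0.029]
force: [-1.1, 1.1, -1.2]
opening: 0.0687
```

Call:
{"method": "drive_tool", "body": {"series": [-60,0,0,0,-60,0,0,0,-12,0,0,0,0,0,0,0,0,0,0,0], "fingers": 100}}

```text
time_s: 23.55
tcp_pos: [0.414, 0.2611, 0.2092]
tool_rot: [-3.141, 0.001, -0.003]
force: [0.2, 0.6, -0.4]
opening: 0.0921
```

Run:
```python
from h import *
s,r=state(); i=env.camera_info("wrist"); im=env.grab_frame("wrist")
np.savez("w7.npz",**i)
a=im[:270,160:440,::-1]
im=env.grab_frame("top"); b=im[90:190,170:250,::-1]
o=np.zeros((594,796,3),np.uint8); o[:,:616]=cv2.resize(a,(616,594),interpolation=cv2.INTER_CUBIC); o[:225,616:]=cv2.resize(b,(180,225)); cv2.imwrite("pics/w7.png",o)
```

```text
t 23.55 tcp [0.414  0.2611 0.2092] toolx yaw deg -0.0 tilt [0.0019 0.0005] F [ 0.2  0.6 -0.4] open 0.0921
```

View pics/w7.png

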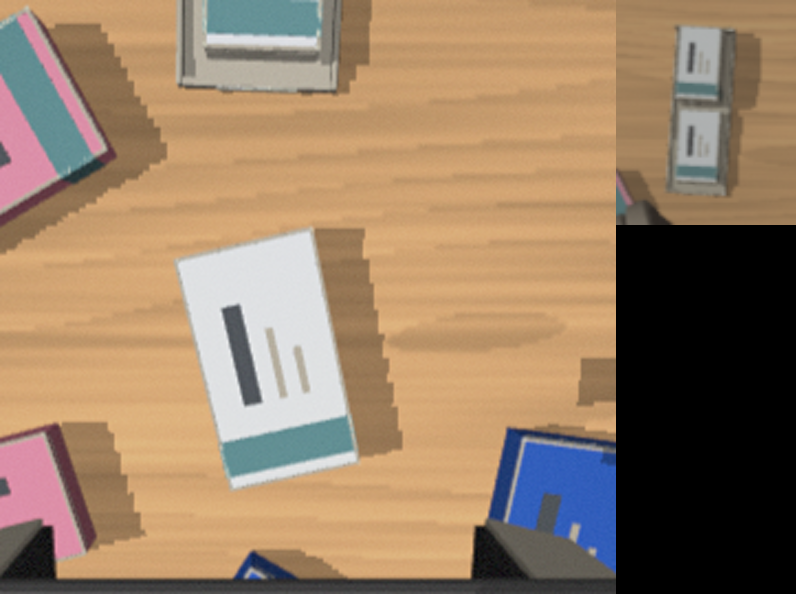

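The medium carton lies in its bay (inset and top of the crop). The large carton's corners are (177,261), (313,229), (233,489) and (357,462).

Run:
```python
from h import *
i=dict(np.load("w7.npz"))
P=[toworld(i,160+u/2.2,v/2.2,.024) for u,v in[(177,261),(313,229),(233,489),(357,462)]]; c=sum(P)/4; d=P[0]+P[1]-P[2]-P[3]
yaw=np.degrees(np.arctan2(d[1],d[0])); print(c.round(4),yaw,np.linalg.norm(d)/2); go(c[0],c[1],.010,yaw)
```

```text
[0.4335 0.2573 0.024 ] 12.37320588926017 0.10584247424709614
t 23.65 tcp [0.4137 0.2609 0.2086] toolx yaw deg -0.0 tilt [0.0004 0.    ] F [ 0.   0.3 -1.1] open 0.0915
shift tool mm [ 19.8   3.6 198.6] spin deg -12.4131494001998
```

Call:
{"method": "drive_tool", "body": {"series": [20,3.5,10,0,0,0,45,-6.2,0,0,50,-6.2,0,0,45,0,0,0,30,0,0,0,12,0,0,0,5,0,0,0,0,0]}}

```text
time_s: 24.65
tcp_pos: [0.4331, 0.2575, 0.0121]
tool_rot: [-3.123, -0.339, -0.002]
force: [0.5, 0.5, -0.2]
opening: 0.0922
```

Call:
{"method": "drive_tool", "body": {"series": [0,0,1,0,0,0,0,0,0,0,0,0,0,0,0,0,0,0,0,0], "fingers": 45, "grip_force": 12}}

```text
time_s: 25.28
tcp_pos: [0.4325, 0.2575, 0.011]
tool_rot: [-3.123, -0.34, -0.001]
force: [-0.6, 0.4, 4.0]
opening: 0.062
```

Run:
```python
from h import *
go(.54,-.085,.2,0)
```

```text
t 25.27 tcp [0.4325 0.2575 0.011 ] toolx yaw deg 12.4 tilt [0.0005 0.0002] F [-0.6  0.4  4. ] open 0.0620
shift tool mm [  31.5  357.6 -189. ] spin deg 12.414721872517859
```

Call:
{"method": "drive_tool", "body": {"series": [0,0,-8,0,0,0,-30,0,0,0,-50,6.2,0,0,-50,6.2,0,0,-51,0,18,57,0,0,18,57,0,0,18,57,0,0]}}

```text
time_s: 26.28
tcp_pos: [0.4865, 0.0848, 0.2002]
tool_rot: [3.141, 0.002, 0.001]
force: [1.6, 0.7, -0.3]
opening: 0.062
```

Call:
{"method": "drive_tool", "body": {"series": [18,57,0,0,18,57,0,0,17,57,0,0,0,0,0,0,0,0,0,0]}}

```text
time_s: 26.9
tcp_pos: [0.5389, -0.0843, 0.1996]
tool_rot: [-3.141, 0.001, 0.001]
force: [0.4, 0.3, -0.6]
opening: 0.0614
```

Run:
```python
from h import *
s,r=state(); i=env.camera_info("wrist"); im=env.grab_frame("wrist")
np.savez("w8.npz",**i)
cv2.imwrite("pics/w8.png",cv2.resize(im[:290,:,::-1],(800,414),interpolation=cv2.INTER_CUBIC))
```

```text
t 26.90 tcp [ 0.5389 -0.0843  0.1996] toolx yaw deg -0.0 tilt [-0.0009  0.0006] F [ 0.4  0.3 -0.6] open 0.0614
```

View pics/w8.png

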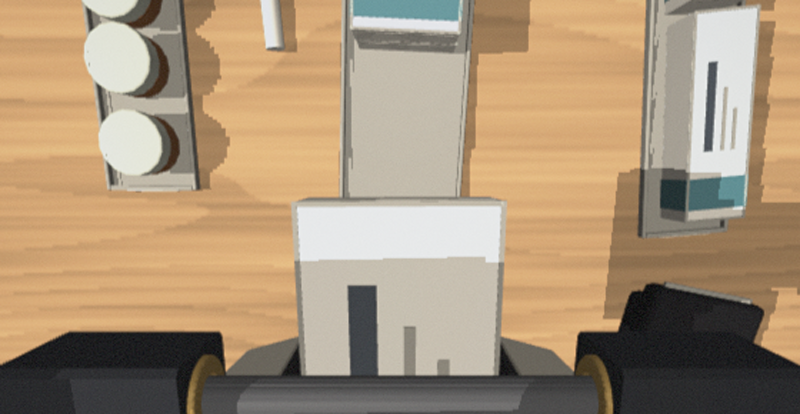

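The held large carton is straight, with its far edge at (293–505,203). The large lane's edges run (347,30)–(341,190) and (470,45)–(461,195), and the stock's front top edge is at (352–460,32). The jar and the tube carton are visible in their trays.

Run:
```python
from h import *
i=dict(np.load("w8.npz")); f=.7
for n,u,v,z in[("L1",346,40,.008),("L2",341,190,.008),("R1",470,45,.008),("R2",461,195,.008),("stkL",352,29,.051),("stkR",460,35,.051),("heldL",293,203,.2126),("heldR",505,203,.2126)]: print(n,toworld(i,u*f,v*f,z).round(4))
```

```text
L1 [ 0.6834 -0.0505  0.008 ]
L2 [ 0.5893 -0.0445  0.008 ]
R1 [ 0.6805 -0.13    0.008 ]
R2 [ 0.5859 -0.1271  0.008 ]
stkL [ 0.6792 -0.0581  0.051 ]
stkR [ 0.6761 -0.1186  0.051 ]
heldL [ 0.5938 -0.0541  0.2126]
heldR [ 0.5937 -0.1147  0.2126]
```

Call:
{"method": "drive_tool", "body": {"series": [39,1.5,10,0,39,1.5,20,0,0,0,50,2.6,0,0,45,0,0,0,20,0,0,0,5,0,0,0,0,0,0,0,0,0]}}

```text
time_s: 27.95
tcp_pos: [0.6182, -0.0874, 0.0512]
tool_rot: [3.14, -0.07, 0.004]
force: [-0.2, 0.6, -1.0]
opening: 0.062
```

Run:
```python
from h import *
go(.617,-.087,.014,-2.6)
```

```text
t 27.95 tcp [ 0.6182 -0.0874  0.0512] toolx yaw deg -2.6 tilt [ 0.0025 -0.0007] F [-0.2  0.6 -1. ] open 0.0620
shift tool mm [-1.3 -0.4 37.2] spin deg 0.04264368047068956
```

Call:
{"method": "drive_tool", "body": {"series": [-1,0,17,0,0,0,10,0,0,0,4,0,0,0,3,0,0,0,2,0,0,0,1.5,0,0,0,0,0,0,0,0,0]}}

```text
time_s: 28.95
tcp_pos: [0.6165, -0.0876, 0.014]
tool_rot: [3.14, -0.071, 0.001]
force: [-4.5, 1.2, 10.3]
opening: 0.062
```

Call:
{"method": "drive_tool", "body": {"series": [0,0,0,0,0,0,0,0,0,0,0,0,0,0,-20,0,0,0,-60,0,0,0,-60,0,-40,0,-58,0,-60,0,0,0], "fingers": 85}}

```text
time_s: 29.95
tcp_pos: [0.5232, -0.0841, 0.2077]
tool_rot: [3.138, -0.07, 0.015]
force: [0.1, -1.3, 0.0]
opening: 0.0779
```

Call:
{"method": "drive_tool", "body": {"series": [-50,0,0,0,0,0,0,0,0,0,0,0]}}

```text
time_s: 30.32
tcp_pos: [0.4721, -0.0813, 0.2042]
tool_rot: [3.14, -0.071, 0.003]
force: [0.2, 0.4, -0.5]
opening: 0.0782
```

Run:
```python
from h import *
s,r=state(); i=env.camera_info("wrist"); im=env.grab_frame("wrist"); np.savez("w9.npz",**i)
cv2.imwrite("pics/w9.png",cv2.resize(im[:290,:,::-1],(800,414),interpolation=cv2.INTER_CUBIC))
im=env.grab_frame("top"); cv2.imwrite("pics/t9.png",cv2.resize(im[60:280,180:460,::-1],None,fx=2.8,fy=2.7,interpolation=cv2.INTER_CUBIC))
```

```text
t 30.32 tcp [ 0.4721 -0.0813  0.2042] toolx yaw deg -2.6 tilt [ 0.0019 -0.0006] F [ 0.2  0.4 -0.5] open 0.0782
```

View pics/w9.png

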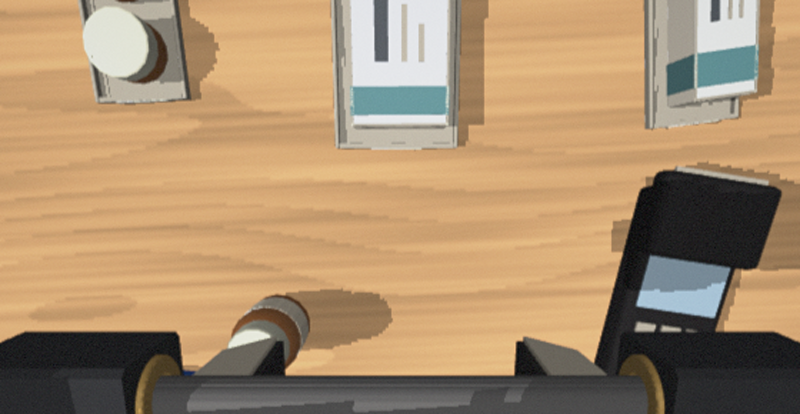

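View pics/t9.png

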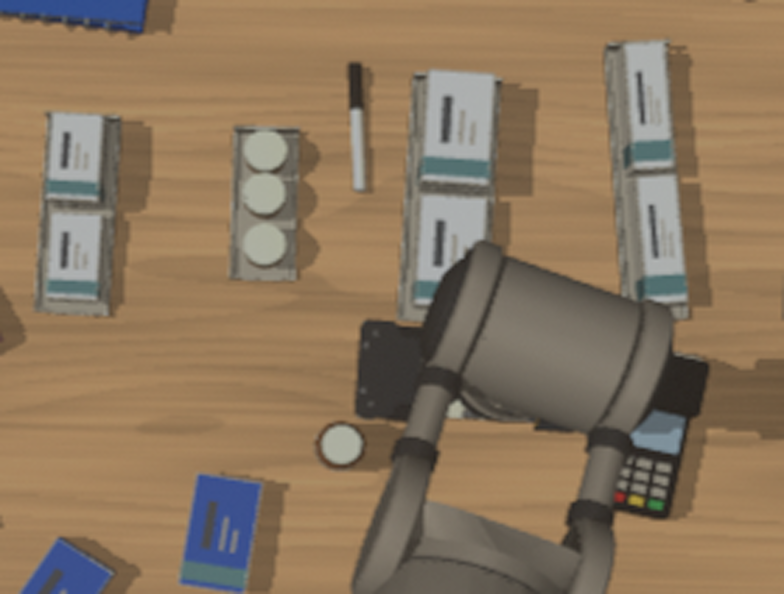

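All four packs lie in their bays, and the bottle at (341,444) and the terminal are in place. One numerical check before handing in.

Run:
```python
from h import *
i=dict(np.load("w9.npz")); f=.7
W=lambda u,v,z: toworld(i,u*f,v*f,z)[:2]
def chk(n,a,b,z,c,d,hl,off):
    N=(W(*c,.008)+W(*d,.008))/2; e=W(*c,.008)-W(*d,.008); yv=e/np.linalg.norm(e); xv=np.array([yv[1],-yv[0]])
    P=(W(*a,z)+W(*b,z))/2-N; print(n,"x",round(P@xv+hl-off,4),"y",round(P@yv,4))
chk("large",(353,124),(447,126),.027,(337,148),(456,149),.054,.065)
chk("tube",(697,99),(757,94),.035,(647,128),(738,120),.062,.073)
N=(W(97,102,.008)+W(188,99,.008))/2; print("jar",W(118,45,.033)-N-[.031,0])
t=env.camera_info("top"); T=lambda x,y,z: toworld(t,180+x/2.8,60+y/2.7,z)[:2]
print("med centre",sum(T(*p,.023) for p in((50,211),(101,214),(46,297),(99,300)))/4,"bay ~ .605 .261")
print("tube centre",sum(T(*p,.035) for p in((635,176),(675,172),(648,303),(687,303)))/4,"bay ~ .632 -.280")
print("jar",T(265,244,.033),"bay ~ .621 .085")
```

```text
large x 0.0027 y -0.0022
tube x 0.0024 y -0.005
jar [-0.002749   -0.00248187]
med centre [0.6031203  0.25820825] bay ~ .605 .261
tube centre [ 0.63110705 -0.28297273] bay ~ .632 -.280
jar [0.61676431 0.0821004 ] bay ~ .621 .085
```

All are within about 5 mm of the bay centres, inside the 12 mm tolerance, so I hand in.

```bash
python3 -c "
from h import *
state(); print(env.finish_job())"
```

```text
t 30.43 tcp [ 0.4724 -0.0812  0.2037] toolx yaw deg -2.6 tilt [ 0.001  -0.0004] F [-0.5  0.  -0.1] open 0.0781
the job is handed in; nothing more can be done
None
```

I moved the jar, tube carton, medium carton and large carton, in that order, into the front bays of their own trays. Each was lowered until it touched the tray floor before I let go. The job was handed in at about 30 s; the interface reports no verdict.

- **Position:** the last camera checks put every pack within about 5 mm of its bay centre; the limit is 12 mm. The tube carton is the furthest off, at about 5 mm across the tray in the wrist view.
- **Agreement:** the wrist and top views differ by a few millimetres, which is about the calibration accuracy. No check failed.
- **Jar:** it was carried with the tool vertical the whole way and looks upright in the final pictures.
- **Bystanders:** the pill bottle and card terminal look undisturbed, judged by eye; I did not measure their shift.
- **Gripper:** it is empty, clear of everything and about 0.2 m above the counter.

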